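Clamp the test beam until the tab pops

ROBOT

A 6-joint arm with a two-finger parallel gripper is mounted at the origin on the work surface. World frame = base frame: x ahead of the robot, y to its left, z up, the work surface at z = 0. Lengths are in m, angles in degrees, forces in N, time in s.
With the tool pointing down it reaches from about 0.4 to 0.825 m from the base axis. Payload 7 kg.
Tool frame: the origin (TCP) lies on the centre line of the jaws, within the pads' length; the fingertips stand 17 mm ahead of it and the grasp point (between the pads) lies 2 mm behind it; y points along the fingers, z is the direction in which the jaws open and shut, and the axes are right-handed (so a half turn about y gives the same grasp; the last joint's range is limited). The gripper opens to 88 mm and grips with 3 to 60 N. Pads are 19 mm wide; open, the fingers measure 130 mm over their backs; the gripper's body (78 mm by 193 mm) begins 47 mm behind the grasp point.
Start: joints at [91.564, 20.546, 0.682, 0, -70.136, -16.507], TCP at [0.174, 0.652, 0.244] pointing down, gripper open.
Joint ranges: [-176.03, 176.03], [-82.01, 121.73], [-58.28, 71.71], [-173.87, 95.51], [-174.79, -0.11], [-173.66, 173.66]. Speed limits (degrees/s): [136.94, 136.94, 172.46, 180, 180, 180].

INTERFACE

Orientations are given as [roll, pitch, yaw] about the fixed x, y, z axes, in that order (R = Rz(yaw) Ry(pitch) Rx(roll)).
In Python, from plant import r, capture, camera_info gives the robot as it stands. The module is installed in compiled form; this text tells all that it offers.
- The arm moves only by the tool apply_moves, never from a script. Its argument "deltas" is a list of rows, each an object of numbers: "tx", "ty", "tz": the shift along the tool's x, y, z in m; "turn": the turn about the tool's y in rad; "gripper": the finger opening in m, from 0 to 0.0876. A call has 1 to 5 rows; each row is the pose to reach, as a shift and turn from the pose commanded when the call began, along the tool's axes at that moment; what a row does not reach only later rows make up. A row lasts 1/10 s, in which the tool goes at most 50 mm and 8.59 degrees, less where a joint would pass 70% of its speed; a pose out of reach is approached as far as the arm can. A call with a gripper value outside its range is refused whole. The fingers move at their own pace and stop on an object; "newtons" is the grip in N (left out, the last holds). Time passes only in rows, so rows that repeat a pose let the fingers close. It gives the time, the measured TCP pose, the force and the opening at its end, in the units of the state.
- r.get_state(): the state, without advancing time (a new reading comes with each control period).
- capture(name): name is "scene" or "top" or "wrist"; returns (picture, depth): 400x640x3 uint8, red, green, blue; 400x640 float32, m along the optical axis (not along the pixel's ray), 0 where there is no reading.
- camera_info(name): a dict with "K" (3x3 intrinsics, pixels), "eye" and "orientation" of the camera in the world; the wrist camera has in their place "tool_from_camera" (4x4, takes a point from camera to tool coordinates, whose origin is the TCP and whose axes are the tool frame's). Camera axes: x right, y up, looking along -z (the intrinsics and any distortion apply to the point x, -y, -z); pixel columns grow to the right and rows downward; lengths in m; the calibration is good to about 2 mm. A picture is of the moment at which its call begins: read the wrist's pose just before it. camera_info takes no time and is no camera call.
- r.close_job(): hands the job in, once; it reports no verdict.
The state is a dict: "time_s": time; "joints": joint angles; "qd": joint speeds; "joint_torque": joint torques, N m; "tcp_pos": TCP position; "eef_rot": TCP orientation; "contact_force": force on the tool from outside, world axes, zero at the start; "moment": the same for the moment, N m; "gripper_width": finger opening in m.
Only numpy, scipy, OpenCV 4.12 (cv2) and the standard library are available. Lean on these libraries where they do the work, as an engineer would, in place of code of your own. Each camera call takes 0.05 s, during which the arm holds its last target.

TASK

Push the aluminium test beam gently along its guides until its end is fully home against the brass stop, then wind the clamp's crank clockwise until the red indicator tab in the crank hub has popped well out. Stop there: do not overtighten the clamp. Leave the cup and the other things on the bench alone, and let go of everything at the end.

Things in the scene. Friction and masses are not known exactly. Their poses are not given: they have to be found in the camera images.
- fixture: Clamp fixture, fixed on the bench: grey bed 330 x 110 mm, 30 mm high, with dark guide rails, a brass stop and a blue C-shaped column with overhead arm (top 135 mm above the bench) carrying a vertical clamp screw. Origin: on the screw axis, at bench height; x level, the way the beam is pushed; z up. Bed x -190 to 140 mm, rails to x -140 (12 mm high), column x 50 to 120, arm from there to x -30
- stop_face (a point): Middle of the brass stop's contact face, 40 mm above the bench, level with the beam's mid-height, at x 30 of the fixture. Its x axis is level and points the way the beam is pushed; z is up
- beam_tip (a point): Aluminium test beam, a plain bar 170 x 40 x 20 mm, about 0.4 kg, lying flat on the bed between the guides (1.5 mm play to each side), some 40 to 90 mm short of the stop. This point is the centre of its leading end face, 10 mm above the bed; it must meet the stop face. x points along the beam towards the stop, z up. Sliding it takes 1 to 5 N
- beam_butt (a point): Centre of the beam's other end face, the one to push on, 170 mm behind the tip and 40 mm above the bench; same axes. Nothing stands above or beside it
- hub_top (a point): Centre of the top face of the crank's hub (dark disc, 38 mm diameter, white ring) on the clamp screw's axis, about 180 mm above the bench. z is up; the crank arm lies along -x. Turning clockwise as seen from above tightens and lowers screw, hub and crank by 10 mm a turn. Between 0.4 and 1.2 turns are needed: the crank's start and the foot's height differ
- knob_grip (a point): Black crank knob, an upright round handle of 19 mm diameter and 46 mm height that spins freely on the crank's end, 50 mm from the screw axis. The point is on its axis, 12 mm below its top, 32 mm above the hub's top face. Grip it from above at this point with any yaw; the hand need not turn with the crank. Turning takes about 4 N at the knob while the foot is free, 6 to 7 N at the set force; the screw stays where left
- tab (a joint): Red indicator tab, a pin of 20 mm diameter in the top of the hub, in m: 0 = hidden, 1 mm below the hub's top. It stays at 0 until the foot presses on the beam with about 55 N, then pops up and stands at 0.010 at the set force (70 N). It must pass 0.007. At 0.012 its spring is solid: it rises no more and the force climbs steeply. From 0 to 0.012 is about 1.5 rad of crank, from 0.007 to 0.012 about 0.6 rad
- foot: The clamp's round steel pressure foot, 32 mm across, under the overhead arm on the screw axis, which comes down on the beam; its spring lies above it. z is up
- beam: The same beam as a body; origin at the centre of its underside, x along it towards the stop
- stop: The brass stop block of the fixture, 60 mm wide and 26 mm high over the bed
- cup: Bystander: red plastic drinking cup, 86 mm across, 105 mm high, origin at the centre of its underside
- driver: Bystander: yellow-handled screwdriver, 200 mm long, lying along its x axis, origin under its middle
- spanner: Bystander: steel spanner, 180 mm long, lying along its x axis, origin under its middle
- tray: Bystander: blue open parts tray, 120 x 90 x 40 mm, origin at the centre of its underside
Not all that is in view belongs to the job. Of the things like the beam, leave any that is purple; of the rest the smaller one is meant.

How it is judged:
By the outcome, as a careful person would: the job done as asked, in the order asked, and still so for the second after the job is handed in, with the robot touching nothing.
It also fails if it takes over 61 s, if anything falls off the work surface, if the arm or the gripper's body presses on something with over 40 N, if the wrist force passes 120 N, or if a joint passes its speed limit or range.

## Working session

There is one attempt and no reset: what is moved stays moved. The work goes in short steps, Python scripts to look and compute and a tool call to move; the robot and the scene stay as the last step left them, time stands still between calls to the robot, and variables do not carry over. Pictures are saved under pics/ and viewed, and the job is handed in when it is done.

Besides the shell and the picture viewer there is one more tool, called after "Request:" by a JSON object that holds its "method" and its "body", one argument or row to a line. apply_moves: Moves the arm, as the interface text tells. Its arguments: {"type":"object","properties":{"deltas":{"type":"array","items":{"type":"object","properties":{"tx":{"type":"number"},"ty":{"type":"number"},"tz":{"type":"number"},"turn":{"type":"number"},"gripper":{"type":"number"}}}},"newtons":{"type":"number"}},"required":["deltas"]}

```bash
mkdir -p pics; python3 - <<'E'
from plant import r,capture,camera_info
import cv2,numpy as np
s=r.get_state();print(s)
for n in("scene","top","wrist"):
    im,d=capture(n);cv2.imwrite(f"pics/{n}0.png",im[:,:,::-1]);np.save(f"pics/{n}0.npy",d);np.save(f"pics/{n}0im.npy",im);print(n,camera_info(n))
E
```

```text
{'time_s': 0.0, 'joints': array([ 9.15652818e+01,  2.05907367e+01,  6.31933885e-01, -2.13956113e-02,
       -7.01361181e+01, -1.65066228e+01]), 'qd': array([-0.05319896, -0.02592415, -0.05372064,  0.01008125, -0.08218643,
        0.07938343]), 'joint_torque': array([-1.19388413e-03, -5.82722390e+01,  2.93061054e+01,  6.99684530e+00,
        7.01167941e-03, -1.68958773e-04]), 'tcp_pos': array([0.17393619, 0.65170412, 0.24261257]), 'eef_rot': array([-8.99032759e+01,  7.68813768e-03,  1.65051379e+02]), 'contact_force': array([ 0.64079769, -0.14621868, -0.059586  ]), 'moment': array([-0.04104335,  0.04161348,  0.0025697 ]), 'gripper_width': 0.087518612029425}
scene {'K': array([[383.60627079,   0.        , 316.61161285],
       [  0.        , 383.60627079, 197.80771529],
       [  0.        ,   0.        ,   1.        ]]), 'eye': array([1.26620734, 0.36934367, 0.81064495]), 'orientation': array([ 50.68081294,  -1.27334668, 119.14018671])}
top {'K': array([[398.40448357,   0.        , 315.07733495],
       [  0.        , 398.40448357, 196.17694146],
       [  0.        ,   0.        ,   1.        ]]), 'eye': array([ 0.39281095, -0.0149849 ,  1.35642816]), 'orientation': array([  7.53077455,   0.57506175, -91.61734369])}
wrist {'K': array([[313.98375066,   0.        , 318.75741208],
       [  0.        , 313.98375066, 199.64652873],
       [  0.        ,   0.        ,   1.        ]]), 'tool_from_camera': array([[ 3.31747680e-04, -9.55503978e-01, -2.94978028e-01,
        -7.99507500e-02],
       [-5.76660063e-04,  2.94977813e-01, -9.55503929e-01,
        -1.40876114e-01],
       [ 9.99999779e-01,  4.87088260e-04, -4.53142779e-04,
        -1.29924465e-03],
       [ 0.00000000e+00,  0.00000000e+00,  0.00000000e+00,
         1.00000000e+00]])}
```

View pics/scene0.png

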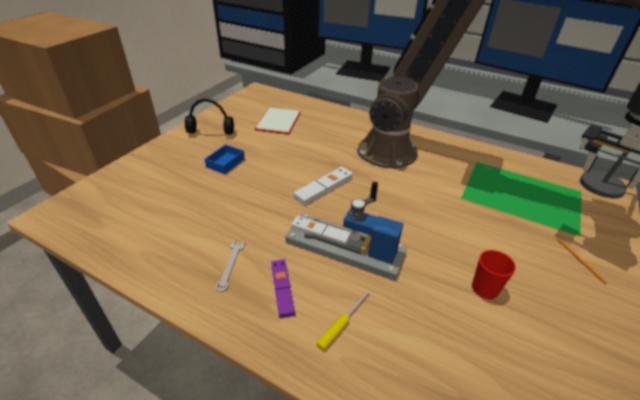

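View pics/top0.png

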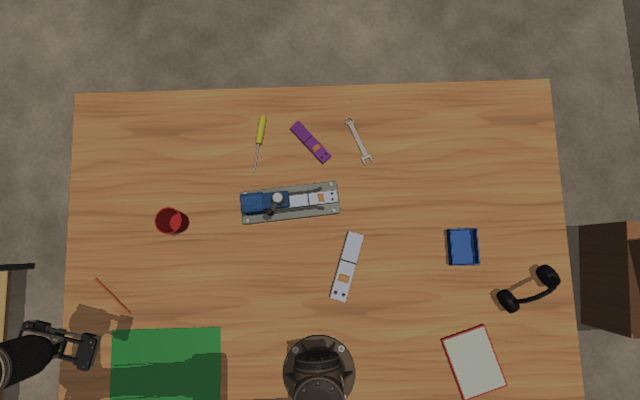

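View pics/wrist0.png

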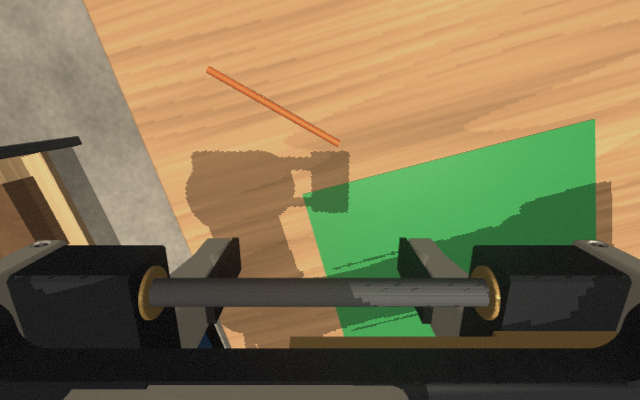

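Things that could be taken for the beam, in the top view: the white bar in the fixture (about 313,199), the purple bar (310,142) and the larger white bar lying loose (347,267). Purple is excluded, and the smaller of the other two is the one in the fixture. I'll check that in a close crop.

```bash
python3 - <<'E'
import cv2,numpy as np
a=cv2.imread("pics/top0.png")[170:240,230:360];b=cv2.imread("pics/scene0.png")[170:280,270:420]
cv2.imwrite("pics/c1.png",cv2.resize(a,None,fx=6,fy=6,interpolation=2));cv2.imwrite("pics/c2.png",cv2.resize(b,None,fx=5,fy=5,interpolation=2))
E
```

```text
(no output)
```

View pics/c1.png

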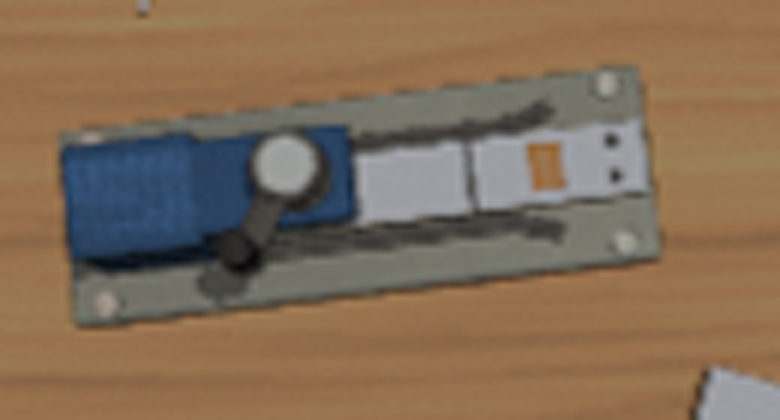

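View pics/c2.png

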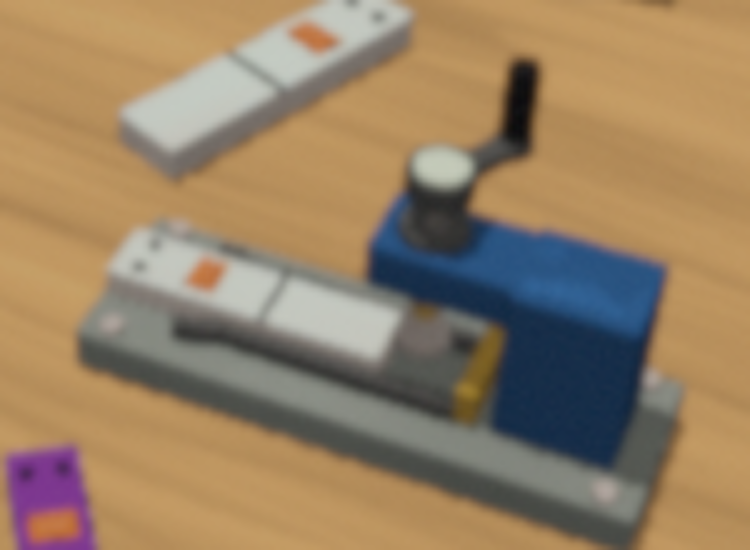

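```bash
cat > h.py <<'E'
import numpy as np,cv2
from scipy.spatial.transform import Rotation as R
from plant import camera_info
def cam(n,s=None):
    c=camera_info(n)
    if n=="wrist":
        T=np.array(c["tool_from_camera"]);Rt=R.from_euler('xyz',s["eef_rot"],degrees=True).as_matrix()
        return c["K"],s["tcp_pos"]+Rt@T[:3,3],Rt@T[:3,:3]
    return c["K"],np.array(c["eye"]),R.from_euler('xyz',c["orientation"],degrees=True).as_matrix()
def rays(n,uv,s=None):
    K,e,Rm=cam(n,s);uv=np.atleast_2d(uv).astype(float)
    d=np.c_[(uv[:,0]-K[0,2])/K[0,0],-(uv[:,1]-K[1,2])/K[1,1],-np.ones(len(uv))]
    return e,d@Rm.T
def plane(n,uv,z,s=None):
    e,d=rays(n,uv,s);return e+d*((z-e[2])/d[:,2])[:,None]
def cloud(n,d,s=None):
    v,u=np.mgrid[:d.shape[0],:d.shape[1]]
    e,dr=rays(n,np.c_[u.ravel(),v.ravel()],s)
    return (e+dr*d.ravel()[:,None]).reshape(d.shape+(3,))
def proj(n,P,s=None):
    K,e,Rm=cam(n,s);c=(np.atleast_2d(P)-e)@Rm
    return np.c_[K[0,0]*c[:,0]/-c[:,2]+K[0,2],-K[1,1]*c[:,1]/-c[:,2]+K[1,2]]
E
python3 - <<'E'
from h import *
for n,box in(("top",(170,240,230,360)),("scene",(190,280,275,415))):
    d=np.load(f"pics/{n}0.npy");P=cloud(n,d);a,b,c,e=box
    Q=P[a:b,c:e].reshape(-1,3)
    h,ed=np.histogram(Q[:,2],np.arange(-.02,.25,.005));print(n,[(round(x,3),k) for x,k in zip(ed,h) if k])
    for lo,hi,t in((.022,.038,"bed"),(.044,.058,"beamtop"),(.127,.142,"arm"),(.165,.19,"hub"),(.2,.24,"knob")):
        q=Q[(Q[:,2]>lo)&(Q[:,2]<hi)]
        if len(q)>3:
            r=cv2.minAreaRect((q[:,:2]*1000).astype(np.float32));print(t,len(q),q.mean(0).round(4),r)
E
```

```text
top [(np.float64(-0.015), np.int64(3)), (np.float64(-0.01), np.int64(472)), (np.float64(-0.005), np.int64(3267)), (np.float64(0.0), np.int64(1915)), (np.float64(0.005), np.int64(104)), (np.float64(0.01), np.int64(12)), (np.float64(0.015), np.int64(18)), (np.float64(0.02), np.int64(129)), (np.float64(0.025), np.int64(822)), (np.float64(0.03), np.int64(459)), (np.float64(0.035), np.int64(147)), (np.float64(0.04), np.int64(170)), (np.float64(0.045), np.int64(356)), (np.float64(0.05), np.int64(206)), (np.float64(0.055), np.int64(12)), (np.float64(0.06), np.int64(2)), (np.float64(0.065), np.int64(6)), (np.float64(0.07), np.int64(3)), (np.float64(0.075), np.int64(1)), (np.float64(0.08), np.int64(3)), (np.float64(0.085), np.int64(4)), (np.float64(0.09), np.int64(5)), (np.float64(0.095), np.int64(6)), (np.float64(0.1), np.int64(3)), (np.float64(0.105), np.int64(5)), (np.float64(0.11), np.int64(11)), (np.float64(0.115), np.int64(6)), (np.float64(0.12), np.int64(5)), (np.float64(0.125), np.int64(61)), (np.float64(0.13), np.int64(413)), (np.float64(0.135), np.int64(203)), (np.float64(0.14), np.
[... 2648 characters left out ...]
 (np.float64(0.205), np.int64(5))]
bed 2001 [0.5718 0.0724 0.0306] ((510.11163330078125, 39.78947448730469), (367.525634765625, 363.487060546875), 32.39629364013672)
beamtop 947 [0.5641 0.0433 0.0507] ((556.2003784179688, 74.70584869384766), (72.6220932006836, 306.191650390625), 4.515679836273193)
arm 841 [0.5527 0.1648 0.1359] ((548.2567749023438, 153.10963439941406), (62.453453063964844, 149.30516052246094), 4.595775604248047)
hub 252 [0.5439 0.1159 0.1781] ((535.0601806640625, 117.34553527832031), (36.27052307128906, 77.84690856933594), 59.931068420410156)
knob 17 [0.5124 0.1322 0.2038] ((511.87274169921875, 132.59872436523438), (9.905461311340332, 18.131301879882812), 30.031597137451172)
```

The crop shows a plain white-grey bar between the dark guides, short of the brass stop, so it's the beam I want. The hub is near (0.54, 0.11) and fixture x has a yaw of about 94.5°. I'll move the wrist camera above it for a better measurement.

Request:
{"method": "apply_moves", "body": {
  "deltas": [
    {"tx":-0.5,"ty":-0.087,"tz":0.446,"turn":1.23},
    {"tx":-0.5,"ty":-0.087,"tz":0.446,"turn":1.23},
    {"tx":-0.5,"ty":-0.087,"tz":0.446,"turn":1.23},
    {"tx":-0.5,"ty":-0.087,"tz":0.446,"turn":1.23},
    {"tx":-0.5,"ty":-0.087,"tz":0.446,"turn":1.23}
  ]
}}

```text
invalid input at $.deltas[0]: expected keys tx, ty, tz, turn, gripper
```

Request:
{"method": "apply_moves", "body": {
  "deltas": [
    {"tx":-0.5,"ty":-0.087,"tz":0.446,"turn":1.23,"gripper":0.0},
    {"tx":-0.5,"ty":-0.087,"tz":0.446,"turn":1.23,"gripper":0.0},
    {"tx":-0.5,"ty":-0.087,"tz":0.446,"turn":1.23,"gripper":0.0},
    {"tx":-0.5,"ty":-0.087,"tz":0.446,"turn":1.23,"gripper":0.0},
    {"tx":-0.5,"ty":-0.087,"tz":0.446,"turn":1.23,"gripper":0.0}
  ],
  "newtons": 20
}}

```text
time_s: 0.65
tcp_pos: [0.3109, 0.4431, 0.2759]
eef_rot: [-90.0, 0.0, 121.8]
contact_force: [1.5, 1.0, 0.9]
gripper_width: 0.0531
```

```bash
cat >> h.py <<'E'
def to(p,yaw=None):
    from plant import r
    s=r.get_state();Rt=R.from_euler('xyz',s["eef_rot"],degrees=True).as_matrix()
    d=Rt.T@(np.array(p)-s["tcp_pos"]);y=s["eef_rot"][2]
    t=0 if yaw is None else -np.radians((yaw-y+180)%360-180)
    print("t",s["time_s"],"tcp",s["tcp_pos"].round(4),s["eef_rot"].round(2),"tx ty tz",d.round(4),"turn",round(t,3),"F",s["contact_force"].round(1))
E
python3 -c "
from h import *
to([.542,.092,.33],94.5)"
```

```text
t 0.65 tcp [0.3109 0.4431 0.2759] [-8.9990e+01  1.0000e-02  1.2176e+02] tx ty tz [-0.4202 -0.0541 -0.0117] turn 0.476 F [1.5 1.  0.9]
```

Request:
{"method": "apply_moves", "body": {
  "deltas": [
    {"tx":-0.42,"ty":-0.054,"tz":-0.012,"turn":0.476,"gripper":0.0},
    {"tx":-0.42,"ty":-0.054,"tz":-0.012,"turn":0.476,"gripper":0.0},
    {"tx":-0.42,"ty":-0.054,"tz":-0.012,"turn":0.476,"gripper":0.0},
    {"tx":-0.42,"ty":-0.054,"tz":-0.012,"turn":0.476,"gripper":0.0},
    {"tx":-0.42,"ty":-0.054,"tz":-0.012,"turn":0.476,"gripper":0.0}
  ]
}}

```text
time_s: 1.15
tcp_pos: [0.4484, 0.2369, 0.308]
eef_rot: [-90.0, -0.0, 94.8]
contact_force: [1.2, 0.3, 0.2]
gripper_width: 0.013
```

```bash
python3 -c "
from h import *
to([.542,.092,.33],94.5)"
```

```text
t 1.15 tcp [0.4484 0.2369 0.308 ] [-9.001e+01 -3.000e-02  9.477e+01] tx ty tz [-0.1521 -0.022  -0.0812] turn 0.005 F [1.2 0.3 0.2]
```

Request:
{"method": "apply_moves", "body": {
  "deltas": [
    {"tx":-0.15,"ty":-0.022,"tz":-0.081,"turn":0.0,"gripper":0.0},
    {"tx":-0.15,"ty":-0.022,"tz":-0.081,"turn":0.0,"gripper":0.0},
    {"tx":-0.15,"ty":-0.022,"tz":-0.081,"turn":0.0,"gripper":0.0},
    {"tx":-0.15,"ty":-0.022,"tz":-0.081,"turn":0.0,"gripper":0.0},
    {"tx":-0.15,"ty":-0.022,"tz":-0.081,"turn":0.0,"gripper":0.0}
  ]
}}

```text
time_s: 1.65
tcp_pos: [0.5424, 0.0935, 0.3294]
eef_rot: [-90.0, 0.0, 94.6]
contact_force: [-0.2, 0.4, -1.0]
gripper_width: 0.0006
```

```bash
cat > w.py <<'E'
import sys
from h import *
from plant import r,capture
def shot(tag,n="wrist"):
    s=r.get_state();im,d=capture(n)
    cv2.imwrite(f"pics/{tag}.png",im[:,:,::-1]);np.savez(f"pics/{tag}.npz",d=d,im=im,tcp_pos=s["tcp_pos"],eef_rot=s["eef_rot"])
    print(s["time_s"],s["tcp_pos"].round(4),s["eef_rot"].round(2))
if __name__=="__main__": shot(*sys.argv[1:])
E
python3 w.py w1
```

```text
1.65 [0.5424 0.0935 0.3294] [-8.998e+01  3.000e-02  9.460e+01]
```

View pics/w1.png

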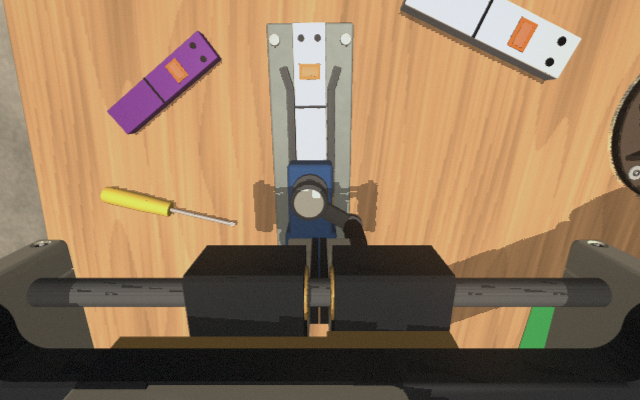

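The wrist view shows the beam's butt near (310,24), level with the bed edge, the brown mark at (310,72), the hub disc at (309,203) and the knob at about (356,232). Next, sub-pixel measurements.

```bash
python3 - <<'E'
from h import *
z=np.load("pics/w1.npz");s={k:z[k] for k in("tcp_pos","eef_rot")};im=z["im"]
c=cv2.resize(im[0:250,240:400],None,fx=4,fy=4,interpolation=2)
cv2.imwrite("pics/w1a.png",c[:560,:,::-1]);cv2.imwrite("pics/w1b.png",c[560:,:,::-1])
g=im.astype(int)
for v in (30,60,90,120,150): print(v,[tuple(g[v,u]) for u in range(0)], [int(g[v,u].sum()//3) for u in range(260,362)])
print([int(g[v,310].sum()//3) for v in range(12,40)],[int(g[v,285].sum()//3) for v in range(12,40)])
E
```

```text
30 [] [167, 166, 167, 168, 169, 169, 133, 133, 158, 167, 165, 166, 166, 165, 165, 165, 167, 166, 169, 167, 169, 167, 167, 165, 166, 169, 165, 166, 167, 168, 168, 167, 177, 219, 229, 226, 227, 228, 227, 228, 227, 228, 226, 227, 227, 227, 229, 228, 225, 228, 227, 228, 227, 228, 227, 228, 226, 226, 228, 227, 228, 228, 227, 227, 228, 174, 166, 173, 170, 174, 173, 171, 170, 173, 173, 175, 172, 173, 172, 171, 173, 173, 172, 172, 176, 175, 175, 175, 175, 178, 176, 170, 144, 129, 151, 159, 160, 163, 166, 167, 167, 167]
60 [] [164, 169, 167, 169, 171, 169, 169, 170, 137, 149, 160, 165, 164, 166, 163, 165, 164, 166, 168, 165, 169, 166, 168, 168, 169, 169, 169, 167, 171, 167, 170, 166, 168, 185, 220, 228, 227, 229, 228, 227, 228, 229, 227, 228, 227, 227, 228, 229, 227, 227, 228, 228, 228, 227, 228, 228, 227, 227, 227, 228, 228, 228, 228, 228, 228, 163, 161, 172, 172, 171, 173, 172, 171, 171, 172, 172, 172, 171, 175, 170, 170, 171, 173, 174, 173, 171, 171, 172, 174, 173, 175, 150, 109, 148, 162, 166, 167, 167, 161, 158, 161, 159]
90 [] [163, 166, 166, 168, 166, 169, 166, 166, 163, 132, 133, 162,
[... 1047 characters left out ...]
7, 163, 164, 164, 160, 162, 161, 162, 165, 162, 162, 161, 123, 98, 100, 98, 98, 98, 100, 78, 159, 219, 228, 227, 228, 227, 227, 226, 227, 227, 228, 227, 227, 228, 227, 224, 228, 227, 226, 227, 227, 227, 226, 227, 228, 227, 227, 228, 227, 217, 174, 104, 94, 101, 100, 98, 98, 96, 104, 146, 159, 157, 158, 160, 158, 160, 158, 159, 160, 159, 162, 159, 164, 148, 119, 154, 166, 168, 168, 165, 165, 165, 164, 170, 162, 162]
[174, 175, 175, 175, 175, 175, 178, 173, 175, 175, 201, 225, 226, 228, 227, 226, 226, 227, 227, 226, 228, 227, 227, 228, 227, 228, 228, 228] [156, 155, 155, 159, 157, 157, 158, 157, 156, 159, 159, 138, 150, 169, 166, 168, 165, 165, 169, 167, 169, 168, 168, 165, 165, 167, 168, 167]
```

View pics/w1a.png

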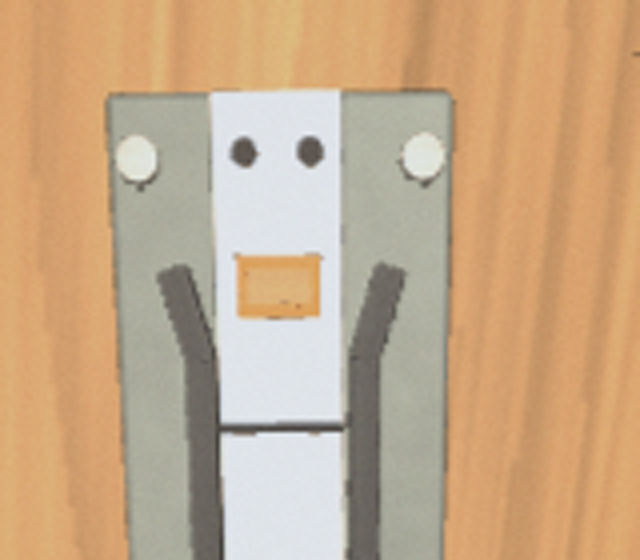

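View pics/w1b.png

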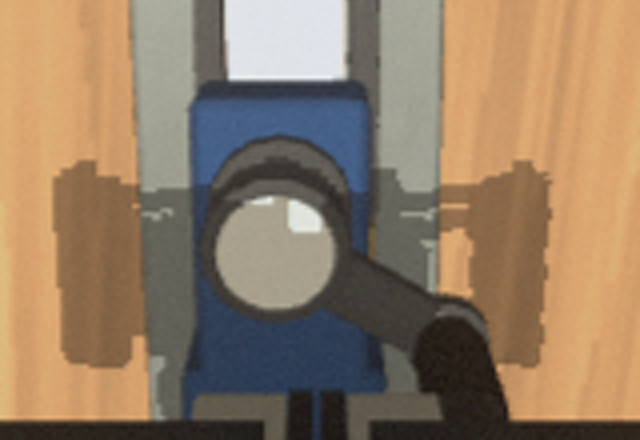

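```bash
python3 - <<'E'
from h import *
z=np.load("pics/w1.npz");s={k:z[k] for k in("tcp_pos","eef_rot")}
def p(uv,h): return plane("wrist",uv,h,s)[:,:2]
bl=p([(266.8,30),(268.7,60),(270,90),(271.7,120),(273,150)],.03);br=p([(352.8,30),(352,60),(351.3,90),(350.7,120),(350,150)],.03)
l=p([(292.8,30),(293.6,60),(294.4,90),(295.4,120),(296.4,150)],.05);rr=p([(325.2,30),(325.1,60),(325.6,90),(325.6,120),(325.9,150)],.05)
ang=lambda q:np.degrees(np.arctan2(*(q[-1]-q[0])[::-1]))
print("yaws bed",ang(bl),ang(br),"beam",ang(l),ang(rr))
th=np.radians(np.mean([ang(bl),ang(br)]));X=np.array([np.cos(th),np.sin(th)]);Y=np.array([-X[1],X[0]])
for t,q in(("bl",bl),("br",br),("l",l),("r",rr)): print(t,(q@Y).round(4))
be=p([(285,23)],.03);bu=p([(309,22)],.05);hub=p([(309,203)],.179)
print("bed end x",be@X,"butt",bu@X,bu,"hub",hub,hub@X,hub@Y)
o=X*((be@X)[0]+.19)+Y*np.mean([bl@Y,br@Y]);print("fixture origin from bed",o,"yaw",np.degrees(th))
print("gap", (o-bu[0])@X-.14)
print("expected stop/hub px",proj("wrist",[[*o,.179]],s))
E
```

```text
yaws bed 95.09478769420252 94.91222267946128 beam 95.10394926258941 95.29628469158757
bl [-0.6127 -0.6122 -0.6125 -0.6122 -0.6125]
br [-0.5045 -0.5047 -0.5048 -0.5047 -0.5048]
l [-0.5786 -0.5786 -0.5787 -0.5785 -0.5783]
r [-0.5397 -0.5398 -0.5393 -0.5393 -0.5389]
bed end x [-0.12898389] butt [-0.12547146] [[ 0.56779756 -0.07624056]] hub [[0.55099719 0.10854045]] [0.0600707] [-0.55836408]
fixture origin from bed [0.55110145 0.10949862] yaw 95.0035051868319
gap 0.046487575237943335
expected stop/hub px [[308.82376707 203.92552922]]
```

Everything agrees: the hub matches the bed-derived origin at (0.551, 0.109), yaw is 95.0° and the gap to the stop is about 46.5 mm. Next I'll go behind the butt.

```bash
cat >> h.py <<'E'
O=np.array([.5511,.1092]);YAW=95.0
X=np.array([np.cos(np.radians(YAW)),np.sin(np.radians(YAW))]);Y=np.array([-X[1],X[0]])
def F(x,y,z): return [*(O+x*X+y*Y),z]
E
python3 -c "
from h import *
to(F(-.225,0,.2),95);to(F(-.225,0,.053),95)"
```

```text
t 1.7 tcp [0.5416 0.0947 0.3292] [-8.996e+01  1.000e-02  9.464e+01] tx ty tz [-0.2113  0.1292 -0.0121] turn -0.006 F [-0.4  0.  -0.8]
t 1.7 tcp [0.5416 0.0947 0.3292] [-8.996e+01  1.000e-02  9.464e+01] tx ty tz [-0.2113  0.2762 -0.0122] turn -0.006 F [-0.4  0.  -0.8]
```

Request:
{"method": "apply_moves", "body": {
  "deltas": [
    {"tx":-0.05,"ty":0.0,"tz":-0.004,"turn":-0.006,"gripper":0.0},
    {"tx":-0.1,"ty":0.0,"tz":-0.008,"turn":-0.006,"gripper":0.0},
    {"tx":-0.15,"ty":0.0,"tz":-0.012,"turn":-0.006,"gripper":0.0},
    {"tx":-0.2,"ty":0.03,"tz":-0.012,"turn":-0.006,"gripper":0.0},
    {"tx":-0.211,"ty":0.08,"tz":-0.012,"turn":-0.006,"gripper":0.0}
  ]
}}

```text
time_s: 2.2
tcp_pos: [0.5725, -0.1129, 0.259]
eef_rot: [-90.4, 0.1, 95.1]
contact_force: [0.9, 1.3, -2.1]
gripper_width: 0.0007
```

```bash
python3 -c "
from h import *
to(F(-.225,0,.053),95)"
```

```text
t 2.2 tcp [ 0.5725 -0.1129  0.259 ] [-9.039e+01  5.000e-02  9.511e+01] tx ty tz [-0.0017  0.206   0.0033] turn 0.002 F [ 0.9  1.3 -2.1]
```

Request:
{"method": "apply_moves", "body": {
  "deltas": [
    {"tx":0.0,"ty":0.045,"tz":0.002,"turn":0.0,"gripper":0.0},
    {"tx":0.0,"ty":0.09,"tz":0.002,"turn":0.0,"gripper":0.0},
    {"tx":0.0,"ty":0.13,"tz":0.002,"turn":0.0,"gripper":0.0},
    {"tx":0.0,"ty":0.16,"tz":0.002,"turn":0.0,"gripper":0.0},
    {"tx":0.0,"ty":0.175,"tz":0.002,"turn":0.0,"gripper":0.0}
  ]
}}

```text
time_s: 2.7
tcp_pos: [0.5666, -0.1099, 0.0785]
eef_rot: [-89.7, -0.0, 95.2]
contact_force: [0.7, -0.2, -0.5]
gripper_width: 0.0005
```

```bash
python3 -c "
from h import *
to(F(-.225,0,.053),95)"
```

```text
t 2.7 tcp [ 0.5666 -0.1099  0.0785] [-8.974e+01 -2.000e-02  9.519e+01] tx ty tz [-0.0054  0.0255 -0.0037] turn 0.003 F [ 0.7 -0.2 -0.5]
```

Request:
{"method": "apply_moves", "body": {
  "deltas": [
    {"tx":-0.005,"ty":0.012,"tz":-0.003,"turn":0.003,"gripper":0.0},
    {"tx":-0.005,"ty":0.022,"tz":-0.003,"turn":0.003,"gripper":0.0},
    {"tx":-0.005,"ty":0.022,"tz":-0.003,"turn":0.003,"gripper":0.0}
  ]
}}

```text
time_s: 3.0
tcp_pos: [0.5717, -0.1154, 0.0587]
eef_rot: [-89.9, -0.0, 95.0]
contact_force: [0.2, 0.0, 0.3]
gripper_width: 0.0005
```

```bash
python3 -c "
from h import *
to(F(-.225,0,.053),95)";python3 w.py w2
```

```text
t 3.0 tcp [ 0.5717 -0.1154  0.0587] [-8.991e+01 -1.000e-02  9.499e+01] tx ty tz [0.0005 0.0057 0.0009] turn -0.0 F [0.2 0.  0.3]
3.0 [ 0.5717 -0.1154  0.0587] [-8.991e+01 -1.000e-02  9.499e+01]
```

View pics/w2.png

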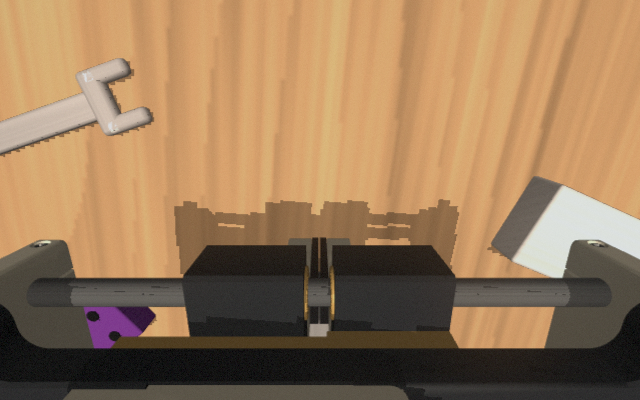

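The fingers are down behind the butt with nothing close by. I'll push gently, in steps.

Request:
{"method": "apply_moves", "body": {
  "deltas": [
    {"tx":0.006,"ty":0.004,"tz":0.001,"turn":0.0,"gripper":0.0},
    {"tx":0.012,"ty":0.004,"tz":0.001,"turn":0.0,"gripper":0.0},
    {"tx":0.018,"ty":0.004,"tz":0.001,"turn":0.0,"gripper":0.0},
    {"tx":0.023,"ty":0.004,"tz":0.001,"turn":0.0,"gripper":0.0},
    {"tx":0.028,"ty":0.004,"tz":0.001,"turn":0.0,"gripper":0.0}
  ]
}}

```text
time_s: 3.55
tcp_pos: [0.5688, -0.0873, 0.0561]
eef_rot: [-90.0, 0.0, 95.0]
contact_force: [-0.4, -2.1, 0.8]
gripper_width: 0.0007
```

Request:
{"method": "apply_moves", "body": {
  "deltas": [
    {"tx":0.005,"ty":0.0,"tz":0.0,"turn":0.0,"gripper":0.0},
    {"tx":0.01,"ty":0.0,"tz":0.0,"turn":0.0,"gripper":0.0},
    {"tx":0.015,"ty":0.0,"tz":0.0,"turn":0.0,"gripper":0.0}
  ]
}}

```text
time_s: 3.85
tcp_pos: [0.5677, -0.0728, 0.0561]
eef_rot: [-90.0, 0.0, 95.0]
contact_force: [-0.7, -4.5, 3.6]
gripper_width: 0.0005
```

```bash
python3 -c "
from h import *
to(F(-.15,0,.053),95)"
```

```text
t 3.85 tcp [ 0.5677 -0.0728  0.0561] [-9.004e+01  2.000e-02  9.499e+01] tx ty tz [0.0328 0.0031 0.0007] turn -0.0 F [-0.7 -4.5  3.6]
```

Request:
{"method": "apply_moves", "body": {
  "deltas": [
    {"tx":0.005,"ty":0.0,"tz":0.0,"turn":0.0,"gripper":0.0},
    {"tx":0.01,"ty":0.0,"tz":0.0,"turn":0.0,"gripper":0.0},
    {"tx":0.015,"ty":0.0,"tz":0.0,"turn":0.0,"gripper":0.0}
  ]
}}

```text
time_s: 4.15
tcp_pos: [0.5661, -0.0576, 0.0558]
eef_rot: [-90.0, 0.0, 95.0]
contact_force: [0.3, -4.2, 3.3]
gripper_width: 0.0007
```

Request:
{"method": "apply_moves", "body": {
  "deltas": [
    {"tx":0.004,"ty":0.0,"tz":0.0,"turn":0.0,"gripper":0.0},
    {"tx":0.008,"ty":0.0,"tz":0.0,"turn":0.0,"gripper":0.0}
  ]
}}

```text
time_s: 4.35
tcp_pos: [0.5653, -0.0497, 0.0557]
eef_rot: [-90.0, 0.0, 95.0]
contact_force: [-0.0, -4.3, 4.2]
gripper_width: 0.0004
```

Request:
{"method": "apply_moves", "body": {
  "deltas": [
    {"tx":0.002,"ty":0.0,"tz":0.0,"turn":0.0,"gripper":0.0},
    {"tx":0.004,"ty":0.0,"tz":0.0,"turn":0.0,"gripper":0.0}
  ]
}}

```text
time_s: 4.55
tcp_pos: [0.565, -0.0458, 0.0557]
eef_rot: [-90.0, 0.0, 95.0]
contact_force: [0.5, -3.6, 2.9]
gripper_width: 0.0001
```

Request:
{"method": "apply_moves", "body": {
  "deltas": [
    {"tx":0.002,"ty":0.0,"tz":0.0,"turn":0.0,"gripper":0.0},
    {"tx":0.003,"ty":0.0,"tz":0.0,"turn":0.0,"gripper":0.0}
  ]
}}

```text
time_s: 4.75
tcp_pos: [0.5648, -0.043, 0.0558]
eef_rot: [-90.0, 0.0, 95.0]
contact_force: [1.8, -9.8, 2.0]
gripper_width: 0.0004
```

Request:
{"method": "apply_moves", "body": {
  "deltas": [
    {"tx":0.0015,"ty":0.0,"tz":0.0,"turn":0.0,"gripper":0.0}
  ]
}}

```text
time_s: 4.85
tcp_pos: [0.5647, -0.0428, 0.0558]
eef_rot: [-90.0, 0.1, 95.0]
contact_force: [4.4, -20.1, 0.9]
gripper_width: 0.0006
```

The force jumped to 20 N with the finger stalled, as it would at the stop. I'll back off, go up and check by eye.

Request:
{"method": "apply_moves", "body": {
  "deltas": [
    {"tx":-0.02,"ty":0.0,"tz":0.0,"turn":0.0,"gripper":0.0},
    {"tx":-0.04,"ty":-0.02,"tz":0.0,"turn":0.0,"gripper":0.0},
    {"tx":-0.04,"ty":-0.07,"tz":0.0,"turn":0.0,"gripper":0.0876},
    {"tx":-0.04,"ty":-0.12,"tz":0.0,"turn":0.0,"gripper":0.0876},
    {"tx":-0.04,"ty":-0.17,"tz":0.0,"turn":0.0,"gripper":0.0876}
  ]
}}

```text
time_s: 5.35
tcp_pos: [0.5675, -0.081, 0.2269]
eef_rot: [-89.9, -0.1, 95.0]
contact_force: [2.4, 0.6, 0.1]
gripper_width: 0.0191
```

```bash
python3 w.py s2 scene; python3 w.py t2 top; python3 -c "
from h import *
to(F(-.02,0,.33),95)
a=cv2.imread('pics/s2.png')[190:280,275:415];cv2.imwrite('pics/s2c.png',cv2.resize(a,None,fx=5,fy=5,interpolation=2))"
```

```text
5.35 [ 0.5675 -0.081   0.2269] [-8.993e+01 -6.000e-02  9.496e+01]
5.4 [ 0.5715 -0.0814  0.2366] [-9.066e+01  6.000e-02  9.506e+01]
t 5.45 tcp [ 0.5716 -0.0809  0.2331] [-90.68  -0.    95.04] tx ty tz [ 0.1712 -0.0969  0.0026] turn 0.001 F [ 1.4  0.1 -0.2]
```

View pics/s2c.png

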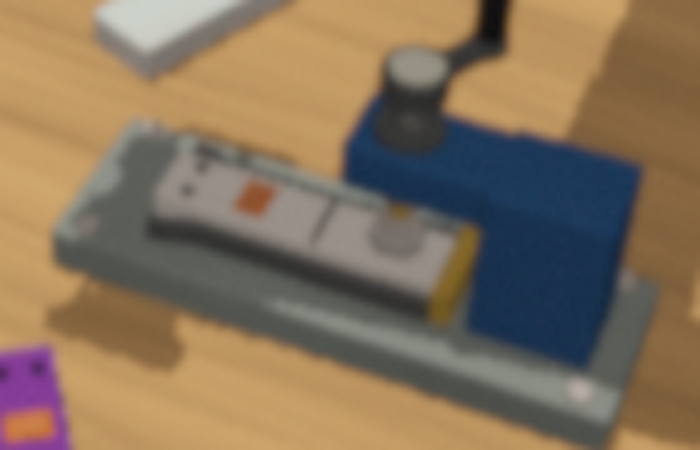

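Request:
{"method": "apply_moves", "body": {
  "deltas": [
    {"tx":0.0,"ty":-0.05,"tz":0.0,"turn":0.0,"gripper":0.0876},
    {"tx":0.01,"ty":-0.1,"tz":0.0,"turn":0.0,"gripper":0.0876},
    {"tx":0.06,"ty":-0.125,"tz":0.0,"turn":0.0,"gripper":0.0876},
    {"tx":0.11,"ty":-0.125,"tz":0.0,"turn":0.0,"gripper":0.0876},
    {"tx":0.16,"ty":-0.125,"tz":0.0,"turn":0.0,"gripper":0.0876}
  ]
}}

```text
time_s: 5.95
tcp_pos: [0.5544, 0.0743, 0.3516]
eef_rot: [-90.1, -0.1, 94.9]
contact_force: [1.2, 0.7, -0.5]
gripper_width: 0.0667
```

Request:
{"method": "apply_moves", "body": {
  "deltas": [
    {"tx":0.05,"ty":0.0,"tz":0.0,"turn":0.0,"gripper":0.0876},
    {"tx":0.06,"ty":0.0,"tz":0.0,"turn":0.0,"gripper":0.0876},
    {"tx":0.06,"ty":0.0,"tz":0.0,"turn":0.0,"gripper":0.0876}
  ]
}}

```text
time_s: 6.25
tcp_pos: [0.5489, 0.1345, 0.3498]
eef_rot: [-89.9, -0.0, 95.2]
contact_force: [0.8, 0.4, -0.4]
gripper_width: 0.0866
```

```bash
python3 w.py w3
```

```text
6.25 [0.5489 0.1345 0.3498] [-8.992e+01 -4.000e-02  9.518e+01]
```

View pics/w3.png

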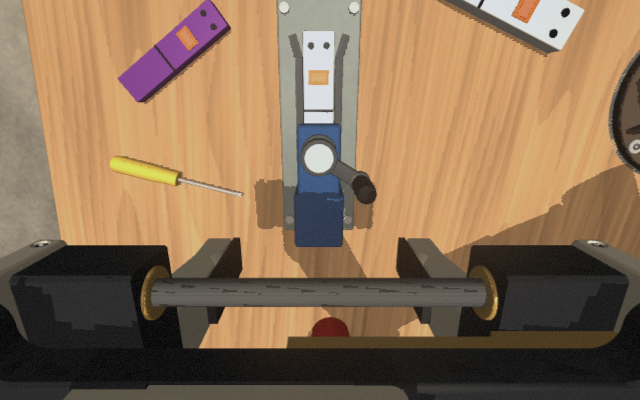

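```bash
python3 - <<'E'
from h import *
z=np.load("pics/w3.npz");s={k:z[k] for k in("tcp_pos","eef_rot")};im=z["im"]
cv2.imwrite("pics/w3c.png",cv2.resize(im[110:220,270:400],None,fx=5,fy=5,interpolation=2)[:,:,::-1])
print([int(im[v,318].astype(int).sum()//3) for v in range(24,40)])
b=plane("wrist",[(318,30)],.05,s)[0,:2];print("butt fixt",(b-O)@X,(b-O)@Y)
d=z["d"];P=cloud("wrist",d,s)
q=P[110:220,270:400].reshape(-1,3);k=q[(q[:,2]>.205)&(q[:,2]<.25)];print("knob",len(k),k.mean(0),np.median(k,0),np.percentile(k[:,2],[10,50,90]))
k=P[145:170,308:330].reshape(-1,3);print("hub z",np.median(k[:,2]),np.median(k,0))
E
```

```text
[162, 162, 163, 164, 164, 163, 162, 214, 224, 223, 222, 221, 223, 223, 223, 222]
butt fixt -0.1410140867652086 -0.0011865848461185737
knob 388 [0.50812182 0.1282364  0.22020942] [0.50823552 0.12798162 0.22217502] [0.21311555 0.22217502 0.22313479]
hub z 0.17910115605675875 [0.55163659 0.10728073 0.17910116]
```

View pics/w3c.png

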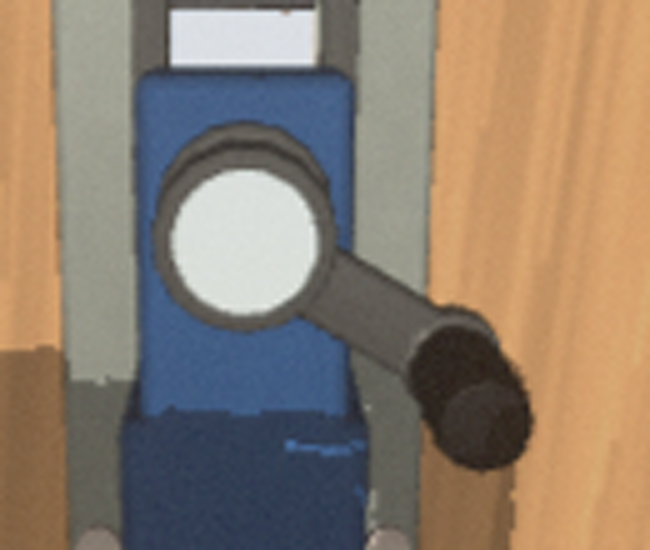

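```bash
python3 - <<'E'
from h import *
z=np.load("pics/w3.npz");s={k:z[k] for k in("tcp_pos","eef_rot")}
k=plane("wrist",[(367.2,194.8)],.2225,s)[0,:2]; h=plane("wrist",[(270+245/5-.4,110+243/5-.4)],.179,s)[0,:2]
print("knob",k,"hub",h,"r",np.linalg.norm(k-h),np.linalg.norm(k-O),"ang world",np.degrees(np.arctan2(*(k-h)[::-1])),"fixt",np.degrees(np.arctan2((k-h)@Y,(k-h)@X)))
E
```

```text
knob [0.5061505  0.13002678] hub [0.55142436 0.10862418] r 0.050077871288944496 0.049540006534044355 ang world 154.69820355793647 fixt 59.69820355793647
```

The beam's butt now measures -0.141 to -0.140, so it's home. The knob is at (0.506, 0.130), 50.1 mm from the hub axis as it should be, with its top at 0.222. Now I'll grip the knob.

```bash
python3 -c "
from h import *
to([.5062,.13,.26],95);to([.5062,.13,.2085],95)"
```

```text
t 6.3 tcp [0.5491 0.1331 0.35  ] [-8.993e+01 -2.000e-02  9.511e+01] tx ty tz [0.0007 0.09   0.0429] turn 0.002 F [-0.2 -0.3  0.3]
t 6.3 tcp [0.5491 0.1331 0.35  ] [-8.993e+01 -2.000e-02  9.511e+01] tx ty tz [0.0007 0.1415 0.0428] turn 0.002 F [-0.2 -0.3  0.3]
```

Request:
{"method": "apply_moves", "body": {
  "deltas": [
    {"tx":0.0,"ty":0.03,"tz":0.043,"turn":0.002,"gripper":0.05},
    {"tx":0.0007,"ty":0.06,"tz":0.043,"turn":0.002,"gripper":0.05},
    {"tx":0.0007,"ty":0.085,"tz":0.043,"turn":0.002,"gripper":0.05},
    {"tx":0.0007,"ty":0.085,"tz":0.043,"turn":0.002,"gripper":0.05},
    {"tx":0.0007,"ty":0.085,"tz":0.043,"turn":0.002,"gripper":0.05}
  ],
  "newtons": 30
}}

```text
time_s: 6.8
tcp_pos: [0.507, 0.1281, 0.2663]
eef_rot: [-90.0, 0.0, 94.8]
contact_force: [-0.3, -0.3, 0.3]
gripper_width: 0.0535
```

```bash
python3 -c "
from h import *
to([.5062,.13,.2085],95)"; python3 w.py w4
```

```text
t 6.8 tcp [0.507  0.1281 0.2663] [-9.000e+01  3.000e-02  9.481e+01] tx ty tz [0.002  0.0578 0.0007] turn -0.003 F [-0.3 -0.3  0.3]
6.8 [0.507  0.1281 0.2663] [-9.000e+01  3.000e-02  9.481e+01]
```

View pics/w4.png

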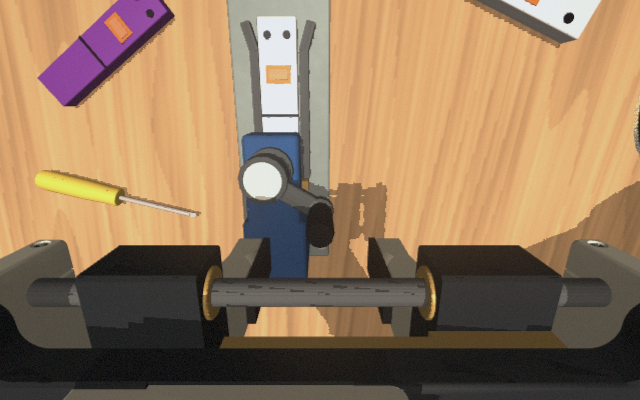

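The knob at (320,230) is centred between the fingers. Going down and closing.

Request:
{"method": "apply_moves", "body": {
  "deltas": [
    {"tx":0.002,"ty":0.02,"tz":0.0,"turn":-0.003,"gripper":0.05},
    {"tx":0.002,"ty":0.04,"tz":0.0,"turn":-0.003,"gripper":0.05},
    {"tx":0.002,"ty":0.054,"tz":0.0,"turn":-0.003,"gripper":0.05},
    {"tx":0.002,"ty":0.054,"tz":0.0,"turn":-0.003,"gripper":0.05}
  ]
}}

```text
time_s: 7.25
tcp_pos: [0.5065, 0.1306, 0.2113]
eef_rot: [-89.9, 0.0, 95.0]
contact_force: [0.6, -0.7, 0.4]
gripper_width: 0.0495
```

```bash
python3 -c "
from h import *
to([.5062,.13,.2085],95)"
```

```text
t 7.25 tcp [0.5065 0.1306 0.2113] [-8.993e+01  2.000e-02  9.500e+01] tx ty tz [-0.0006  0.0028  0.0003] turn 0.0 F [ 0.6 -0.7  0.4]
```

Request:
{"method": "apply_moves", "body": {
  "deltas": [
    {"tx":-0.0005,"ty":0.002,"tz":0.0003,"turn":0.0,"gripper":0.01},
    {"tx":-0.0005,"ty":0.002,"tz":0.0003,"turn":0.0,"gripper":0.01},
    {"tx":-0.0005,"ty":0.002,"tz":0.0003,"turn":0.0,"gripper":0.01},
    {"tx":-0.0005,"ty":0.002,"tz":0.0003,"turn":0.0,"gripper":0.01},
    {"tx":-0.0005,"ty":0.002,"tz":0.0003,"turn":0.0,"gripper":0.01}
  ],
  "newtons": 25
}}

```text
time_s: 7.75
tcp_pos: [0.5063, 0.1305, 0.2102]
eef_rot: [-90.0, -0.0, 95.0]
contact_force: [-1.1, 0.0, 3.2]
gripper_width: 0.0182
```

```bash
cat >> h.py <<'E'
C=np.array([.5514,.1086])
def arc(step,n,off=(0,0)):
    "rows for turning clockwise n*step deg from measured angle"
    from plant import r
    s=r.get_state();p=s["tcp_pos"][:2]-C;a0=np.degrees(np.arctan2(p[1],p[0]))
    Rt=R.from_euler('xyz',s["eef_rot"],degrees=True).as_matrix()
    print("ang",round(a0,1),"r",round(np.linalg.norm(p)*1000,1),"z",s["tcp_pos"][2].round(4),"w",round(s["gripper_width"],4),"F",s["contact_force"].round(1),"tangential",round(float(np.dot(s["contact_force"][:2],[-p[1],p[0]])/np.linalg.norm(p)),1),"t",s["time_s"])
    for i in range(1,n+1):
        a=np.radians(a0-i*step);q=np.r_[C+.05*np.array([np.cos(a),np.sin(a)]),s["tcp_pos"][2]-i*step/36000]
        d=Rt.T@(q-s["tcp_pos"]);print(i,d.round(4))
E
python3 -c "
from h import *
arc(8,5)"
```

```text
ang 154.2 r 50.2 z 0.2102 w 0.0182 F [-1.1  0.   3.2] tangential 0.5 t 7.75
1 [ 0.0056  0.0002 -0.0041]
2 [ 0.0107  0.0005 -0.0089]
3 [ 0.0151  0.0007 -0.0143]
4 [ 0.0187  0.0009 -0.0203]
5 [ 0.0215  0.0011 -0.0267]
```

```bash
cat > tab.py <<'E'
from h import *
import sys
def table(a0,step,n,yaw=95.):
    y=np.radians(yaw);Xt=np.array([np.cos(y),np.sin(y)]);Zt=np.array([-np.sin(y),np.cos(y)])
    u=lambda a:.05*np.array([np.cos(np.radians(a)),np.sin(np.radians(a))])
    for i in range(1,n+1):
        d=u(a0-i*step)-u(a0);print(i,"tx %.4f ty %.4f tz %.4f"%(d@Xt,i*step*.01/360,d@Zt))
if __name__=="__main__":
    a0,step,n,k=map(float,sys.argv[1:])
    for j in range(int(k)): print("from",a0-j*step*n);table(a0-j*step*n,step,int(n))
E
python3 tab.py 154.3 8 5 4
```

```text
from 154.3
1 tx 0.0057 ty 0.0002 tz -0.0040
2 tx 0.0109 ty 0.0004 tz -0.0087
3 tx 0.0153 ty 0.0007 tz -0.0141
4 tx 0.0189 ty 0.0009 tz -0.0201
5 tx 0.0217 ty 0.0011 tz -0.0265
from 114.30000000000001
1 tx 0.0018 ty 0.0002 tz -0.0067
2 tx 0.0027 ty 0.0004 tz -0.0136
3 tx 0.0026 ty 0.0007 tz -0.0206
4 tx 0.0016 ty 0.0009 tz -0.0275
5 tx -0.0004 ty 0.0011 tz -0.0342
from 74.30000000000001
1 tx -0.0029 ty 0.0002 tz -0.0063
2 tx -0.0067 ty 0.0004 tz -0.0122
3 tx -0.0112 ty 0.0007 tz -0.0175
4 tx -0.0165 ty 0.0009 tz -0.0221
5 tx -0.0223 ty 0.0011 tz -0.0259
from 34.30000000000001
1 tx -0.0063 ty 0.0002 tz -0.0030
2 tx -0.0130 ty 0.0004 tz -0.0051
3 tx -0.0199 ty 0.0007 tz -0.0062
4 tx -0.0268 ty 0.0009 tz -0.0063
5 tx -0.0338 ty 0.0011 tz -0.0055
```

Request:
{"method": "apply_moves", "body": {
  "deltas": [
    {"tx":0.0057,"ty":0.0002,"tz":-0.004,"turn":0.0,"gripper":0.01},
    {"tx":0.0109,"ty":0.0004,"tz":-0.0087,"turn":0.0,"gripper":0.01},
    {"tx":0.0153,"ty":0.0007,"tz":-0.0141,"turn":0.0,"gripper":0.01},
    {"tx":0.0189,"ty":0.0009,"tz":-0.0201,"turn":0.0,"gripper":0.01},
    {"tx":0.0217,"ty":0.0011,"tz":-0.0265,"turn":0.0,"gripper":0.01}
  ]
}}

```text
time_s: 8.25
tcp_pos: [0.531, 0.1546, 0.209]
eef_rot: [-90.0, 0.0, 95.1]
contact_force: [-3.0, -3.5, 4.9]
gripper_width: 0.0183
```

```bash
python3 -c "
from h import *
arc(8,1)"; python3 w.py w5
```

```text
ang 113.9 r 50.4 z 0.209 w 0.0183 F [-3.  -3.5  4.9] tangential 4.1 t 8.25
1 [ 0.0014  0.0002 -0.0069]
8.25 [0.531  0.1546 0.209 ] [-8.998e+01  4.000e-02  9.506e+01]
```

View pics/w5.png

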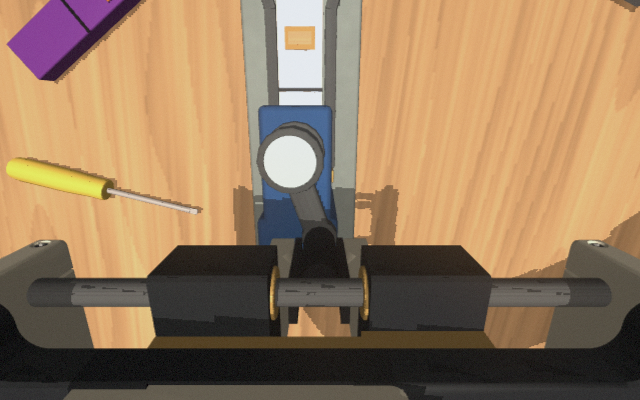

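The crank turns with the hand: the tangential force is about 4 N, and the hub at (291,162) is in clear view. Continuing.

Request:
{"method": "apply_moves", "body": {
  "deltas": [
    {"tx":0.0018,"ty":0.0002,"tz":-0.0067,"turn":0.0,"gripper":0.01},
    {"tx":0.0027,"ty":0.0004,"tz":-0.0136,"turn":0.0,"gripper":0.01},
    {"tx":0.0026,"ty":0.0007,"tz":-0.0206,"turn":0.0,"gripper":0.01},
    {"tx":0.0016,"ty":0.0009,"tz":-0.0275,"turn":0.0,"gripper":0.01},
    {"tx":-0.0004,"ty":0.0011,"tz":-0.0342,"turn":0.0,"gripper":0.01}
  ]
}}

```text
time_s: 8.8
tcp_pos: [0.565, 0.1571, 0.2079]
eef_rot: [-90.0, 0.0, 95.1]
contact_force: [-4.6, -3.0, 5.6]
gripper_width: 0.0185
```

```bash
python3 -c "
from h import *
arc(8,1)"; python3 w.py w6;python3 w.py t6 top;python3 w.py s6 scene; python3 -c "
import cv2,numpy as np
t=cv2.imread('pics/t6.png')[180:225,250:310];s=cv2.imread('pics/s6.png')[180:240,335:415];w=cv2.imread('pics/w6.png')[80:240,220:440]
f=lambda a:cv2.resize(a,(390,300),interpolation=2)
cv2.imwrite('pics/m6.png',np.hstack([f(t),f(w)]));cv2.imwrite('pics/m6b.png',f(s))"
```

```text
ang 74.3 r 50.3 z 0.2079 w 0.0185 F [-4.6 -3.   5.6] tangential 3.6 t 8.8
1 [-0.0032  0.0002 -0.0062]
8.8 [0.565  0.1571 0.2079] [-8.996e+01  4.000e-02  9.506e+01]
8.85 [0.5658 0.1568 0.2078] [-8.997e+01  7.000e-02  9.507e+01]
8.9 [0.5657 0.1569 0.2079] [-9.000e+01  6.000e-02  9.505e+01]
```

View pics/m6.png

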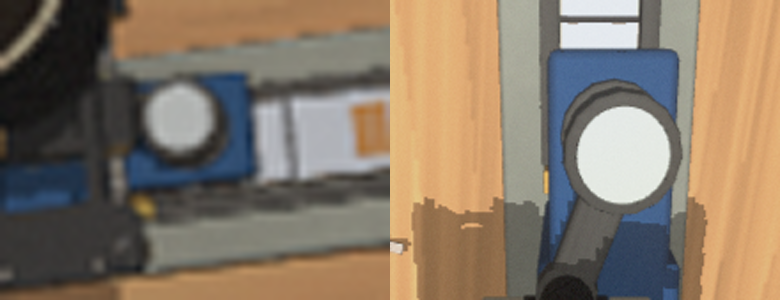

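View pics/s6.png

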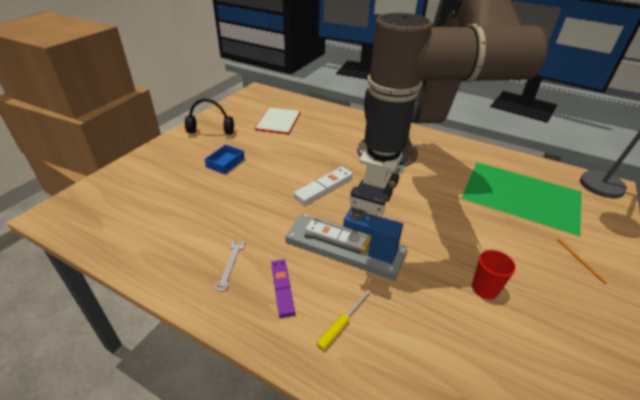

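Request:
{"method": "apply_moves", "body": {
  "deltas": [
    {"tx":-0.0029,"ty":0.0002,"tz":-0.0063,"turn":0.0,"gripper":0.01},
    {"tx":-0.0067,"ty":0.0004,"tz":-0.0122,"turn":0.0,"gripper":0.01},
    {"tx":-0.0112,"ty":0.0007,"tz":-0.0175,"turn":0.0,"gripper":0.01},
    {"tx":-0.0165,"ty":0.0009,"tz":-0.0221,"turn":0.0,"gripper":0.01},
    {"tx":-0.0223,"ty":0.0011,"tz":-0.0259,"turn":0.0,"gripper":0.01}
  ]
}}

```text
time_s: 9.45
tcp_pos: [0.5926, 0.1374, 0.2067]
eef_rot: [-90.0, -0.0, 95.1]
contact_force: [-6.6, 0.1, 8.1]
gripper_width: 0.0187
```

```bash
cat > m.py <<'E'
import sys;from h import *;import w
t=sys.argv[1]
arc(8,1);w.shot('w'+t);w.shot('t'+t,'top')
a=cv2.imread(f'pics/t{t}.png')[180:225,250:310];b=cv2.imread(f'pics/w{t}.png')[80:240,220:440]
f=lambda a:cv2.resize(a,(390,300),interpolation=2)
cv2.imwrite(f'pics/m{t}.png',np.hstack([f(a),f(b)]))
E
python3 m.py 7
```

```text
ang 34.9 r 50.2 z 0.2067 w 0.0187 F [-6.6  0.1  8.1] tangential 3.8 t 9.45
1 [-0.0064  0.0002 -0.0028]
9.45 [0.5926 0.1374 0.2067] [-8.996e+01 -1.000e-02  9.506e+01]
9.5 [0.593  0.1367 0.2067] [-8.996e+01  1.000e-02  9.505e+01]
```

View pics/m7.png

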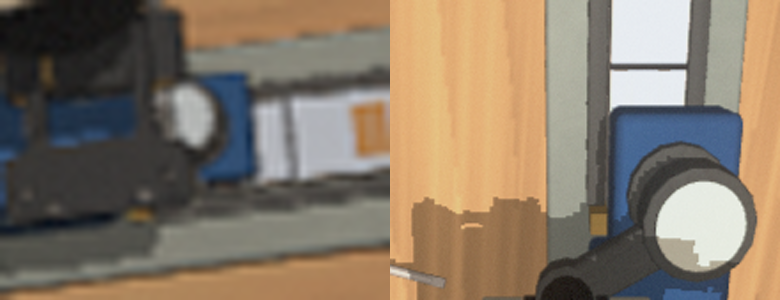

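Request:
{"method": "apply_moves", "body": {
  "deltas": [
    {"tx":-0.0063,"ty":0.0002,"tz":-0.003,"turn":0.0,"gripper":0.01},
    {"tx":-0.013,"ty":0.0004,"tz":-0.0051,"turn":0.0,"gripper":0.01},
    {"tx":-0.0199,"ty":0.0006,"tz":-0.0062,"turn":0.0,"gripper":0.01},
    {"tx":-0.0268,"ty":0.0008,"tz":-0.0063,"turn":0.0,"gripper":0.01},
    {"tx":-0.0338,"ty":0.001,"tz":-0.0055,"turn":0.0,"gripper":0.01}
  ]
}}

```text
time_s: 10.05
tcp_pos: [0.6014, 0.1054, 0.2059]
eef_rot: [-90.1, -0.1, 95.1]
contact_force: [-5.5, 6.9, 6.5]
gripper_width: 0.0181
```

```bash
python3 m.py 8; python3 tab.py -5.7 8 5 5
```

```text
ang -3.6 r 50.1 z 0.2059 w 0.0181 F [-5.5  6.9  6.5] tangential 6.5 t 10.05
1 [-0.0068  0.0002  0.0017]
10.05 [0.6014 0.1054 0.2059] [-90.05  -0.13  95.08]
10.1 [0.6013 0.1046 0.2058] [-90.05  -0.11  95.06]
from -5.7
1 tx -0.0067 ty 0.0002 tz 0.0018
2 tx -0.0132 ty 0.0004 tz 0.0045
3 tx -0.0192 ty 0.0007 tz 0.0080
4 tx -0.0246 ty 0.0009 tz 0.0124
5 tx -0.0294 ty 0.0011 tz 0.0175
from -45.7
1 tx -0.0040 ty 0.0002 tz 0.0057
2 tx -0.0072 ty 0.0004 tz 0.0119
3 tx -0.0095 ty 0.0007 tz 0.0185
4 tx -0.0109 ty 0.0009 tz 0.0253
5 tx -0.0113 ty 0.0011 tz 0.0323
from -85.7
1 tx 0.0006 ty 0.0002 tz 0.0070
2 tx 0.0021 ty 0.0004 tz 0.0138
3 tx 0.0046 ty 0.0007 tz 0.0203
4 tx 0.0079 ty 0.0009 tz 0.0264
5 tx 0.0121 ty 0.0011 tz 0.0320
from -125.7
1 tx 0.0049 ty 0.0002 tz 0.0050
2 tx 0.0105 ty 0.0004 tz 0.0092
3 tx 0.0165 ty 0.0007 tz 0.0126
4 tx 0.0230 ty 0.0009 tz 0.0151
5 tx 0.0298 ty 0.0011 tz 0.0167
from -165.7
1 tx 0.0069 ty 0.0002 tz 0.0006
2 tx 0.0139 ty 0.0004 tz 0.0003
3 tx 0.0208 ty 0.0007 tz -0.0010
4 tx 0.0274 ty 0.0009 tz -0.0032
5 tx 0.0336 ty 0.0011 tz -0.0064
```

View pics/m8.png

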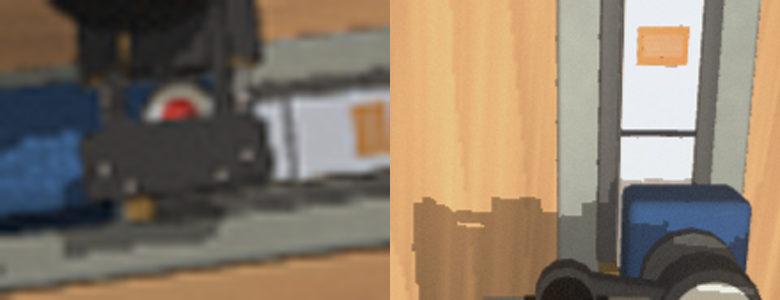

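View pics/w8.png

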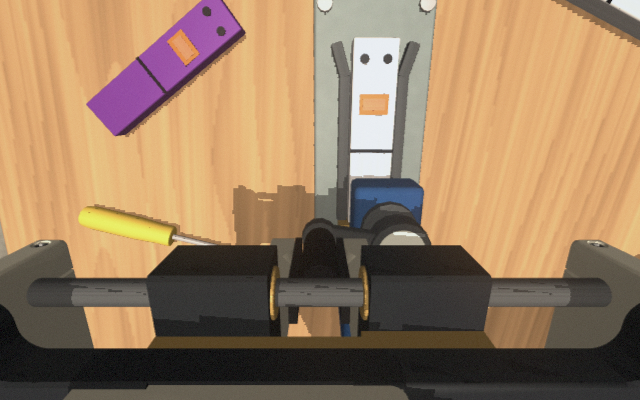

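Red tab in view from the top at about (277,197), and the tangential force is up to 6.5 N. The tab started within the last 40°, so it is at most about 5.6 mm out. Another 20° is safe; after that I'll release and measure it.

```bash
python3 tab.py -5.7 5 4 1
```

```text
from -5.7
1 tx -0.0042 ty 0.0001 tz 0.0010
2 tx -0.0084 ty 0.0003 tz 0.0024
3 tx -0.0124 ty 0.0004 tz 0.0041
4 tx -0.0162 ty 0.0006 tz 0.0061
```

Request:
{"method": "apply_moves", "body": {
  "deltas": [
    {"tx":-0.0042,"ty":0.0001,"tz":0.001,"turn":0.0,"gripper":0.01},
    {"tx":-0.0084,"ty":0.0003,"tz":0.0024,"turn":0.0,"gripper":0.01},
    {"tx":-0.0124,"ty":0.0004,"tz":0.0041,"turn":0.0,"gripper":0.01},
    {"tx":-0.0162,"ty":0.0006,"tz":0.0061,"turn":0.0,"gripper":0.01},
    {"tx":-0.0162,"ty":0.0006,"tz":0.0061,"turn":0.0,"gripper":0.01}
  ]
}}

```text
time_s: 10.65
tcp_pos: [0.5974, 0.0889, 0.2053]
eef_rot: [-90.1, -0.1, 95.1]
contact_force: [-3.3, 5.9, 4.9]
gripper_width: 0.0189
```

```bash
python3 m.py 9
```

```text
ang -23.1 r 50.0 z 0.2053 w 0.0189 F [-3.3  5.9  4.9] tangential 4.2 t 10.65
1 [-0.0059  0.0002  0.0037]
10.65 [0.5974 0.0889 0.2053] [-90.14  -0.14  95.08]
10.7 [0.5974 0.089  0.2054] [-90.14  -0.13  95.08]
```

View pics/m9.png

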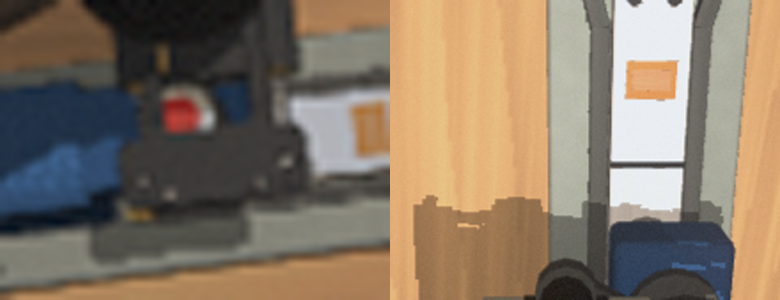

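Request:
{"method": "apply_moves", "body": {
  "deltas": [
    {"tx":-0.016,"ty":0.0006,"tz":0.006,"turn":0.0,"gripper":0.04},
    {"tx":0.0,"ty":0.0,"tz":0.0,"turn":0.0,"gripper":0.04},
    {"tx":0.0,"ty":0.0,"tz":0.0,"turn":0.0,"gripper":0.04}
  ]
}}

```text
time_s: 11.05
tcp_pos: [0.5974, 0.0887, 0.2046]
eef_rot: [-90.1, -0.0, 95.1]
contact_force: [0.4, -0.0, -0.3]
gripper_width: 0.0366
```

I made a slip there: the first row repeated an old shift while the jaws were opening. I'll look before doing anything else.

Request:
{"method": "apply_moves", "body": {
  "deltas": [
    {"tx":0.0,"ty":-0.03,"tz":0.0,"turn":0.0,"gripper":0.05},
    {"tx":0.0,"ty":-0.07,"tz":0.0,"turn":0.0,"gripper":0.05},
    {"tx":0.03,"ty":-0.11,"tz":0.02,"turn":0.0,"gripper":0.05},
    {"tx":0.06,"ty":-0.11,"tz":0.045,"turn":0.0,"gripper":0.05},
    {"tx":0.06,"ty":-0.11,"tz":0.045,"turn":0.0,"gripper":0.05}
  ]
}}

```text
time_s: 11.55
tcp_pos: [0.5449, 0.146, 0.3167]
eef_rot: [-90.2, -0.2, 95.2]
contact_force: [1.0, -1.2, 0.0]
gripper_width: 0.0502
```

Request:
{"method": "apply_moves", "body": {
  "deltas": [
    {"tx":0.0,"ty":0.0,"tz":0.0,"turn":0.0,"gripper":0.05},
    {"tx":0.0,"ty":0.0,"tz":0.0,"turn":0.0,"gripper":0.05}
  ]
}}

```text
time_s: 11.75
tcp_pos: [0.5464, 0.143, 0.3142]
eef_rot: [-90.0, 0.0, 95.1]
contact_force: [-0.2, -0.7, -0.2]
gripper_width: 0.0501
```

```bash
python3 w.py w10; python3 -c "
from h import *
a=cv2.imread('pics/w10.png')[80:240,220:420];cv2.imwrite('pics/w10c.png',cv2.resize(a,None,fx=3.5,fy=3.5,interpolation=2))"
```

```text
11.75 [0.5464 0.143  0.3142] [-8.996e+01  2.000e-02  9.506e+01]
```

View pics/w10c.png

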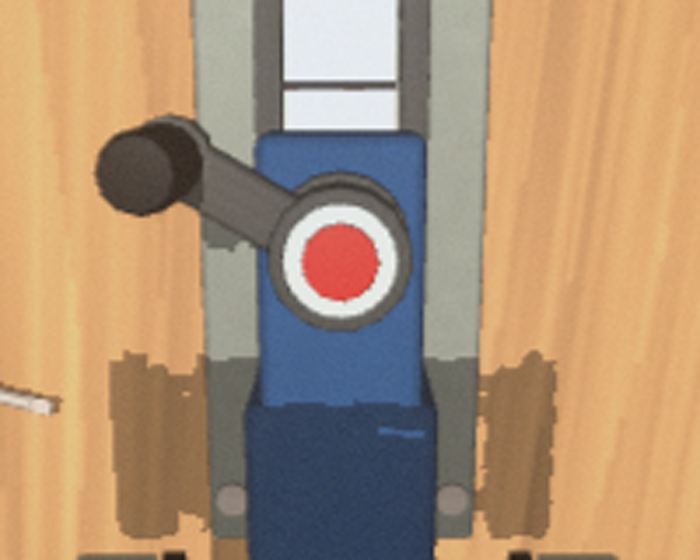

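```bash
cat > tb.py <<'E'
import sys
from h import *
z=np.load(f"pics/{sys.argv[1]}.npz");s={k:z[k] for k in("tcp_pos","eef_rot")};im=z["im"];P=cloud("wrist",z["d"],s)
h=cv2.cvtColor(im,cv2.COLOR_RGB2HSV);hub=proj("wrist",[[*C,.175]],s)[0]
v,u=np.mgrid[:400,:640];near=np.hypot(u-hub[0],v-hub[1])<40
red=near&((h[...,0]<8)|(h[...,0]>172))&(h[...,1]>120)&(h[...,2]>90)
red=cv2.morphologyEx(red.astype(np.uint8),cv2.MORPH_OPEN,np.ones((3,3)))>0
wh=near&(h[...,1]<40)&(h[...,2]>180)&(np.hypot(u-hub[0],v-hub[1])<25)
print("red px",red.sum(),"centre",u[red].mean(),v[red].mean(),"hub px",hub)
er=cv2.erode(red.astype(np.uint8),np.ones((5,5)))>0;we=cv2.erode(wh.astype(np.uint8),np.ones((3,3)))>0
print("z tab",np.median(P[er][:,2]),er.sum(),"z ring",np.median(P[we][:,2]),we.sum(),"std",P[we][:,2].std(),P[er][:,2].std())
print("tab joint est",np.median(P[er][:,2])-np.median(P[we][:,2])+.001)
print("ring centre world",P[wh|red].mean(0))
E
python3 tb.py w10; python3 - <<'E'
from h import *
z=np.load("pics/w10.npz");s={k:z[k] for k in("tcp_pos","eef_rot")}
k=plane("wrist",[(220+137/3.5,80+175/3.5)],.218,s)[0,:2]-C
print(np.linalg.norm(k),np.degrees(np.arctan2(k[1],k[0])))
E
```

```text
red px 359 centre 316.89693593314763 154.56267409470752 hub px [316.8404949  154.54834082]
z tab 0.17715628268516548 204 z ring 0.1743273142074434 197 std 0.01997033686604878 0.0006838841836599171
tab joint est 0.0038289684777220714
ring centre world [0.55147315 0.10785501 0.17774082]
0.0492145391868106 -25.395225010415995
```

The tab stands about 2.8 mm above the ring, so the joint is near 0.0038, and the knob is at about -25°. The slip did no harm. I need about 38° more (0.66 rad, giving roughly 0.009), so I'll regrip.

```bash
python3 -c "
from h import *
to([.5969,.0879,.255],95);to([.5969,.0879,.205],95)"; python3 tab.py -24.5 7.6 5 1
```

```text
t 11.8 tcp [0.5465 0.1427 0.3141] [-8.994e+01  3.000e-02  9.503e+01] tx ty tz [-0.059   0.0591 -0.0454] turn 0.0 F [-0.5  0.3  0.6]
t 11.8 tcp [0.5465 0.1427 0.3141] [-8.994e+01  3.000e-02  9.503e+01] tx ty tz [-0.059   0.1091 -0.0455] turn 0.0 F [-0.5  0.3  0.6]
from -24.5
1 tx -0.0055 ty 0.0002 tz 0.0036
2 tx -0.0105 ty 0.0004 tz 0.0080
3 tx -0.0149 ty 0.0006 tz 0.0129
4 tx -0.0186 ty 0.0008 tz 0.0184
5 tx -0.0216 ty 0.0011 tz 0.0244
```

Request:
{"method": "apply_moves", "body": {
  "deltas": [
    {"tx":-0.03,"ty":0.0,"tz":-0.025,"turn":0.0,"gripper":0.05},
    {"tx":-0.059,"ty":0.03,"tz":-0.0455,"turn":0.0,"gripper":0.05},
    {"tx":-0.059,"ty":0.059,"tz":-0.0455,"turn":0.0,"gripper":0.05},
    {"tx":-0.059,"ty":0.059,"tz":-0.0455,"turn":0.0,"gripper":0.05},
    {"tx":-0.059,"ty":0.059,"tz":-0.0455,"turn":0.0,"gripper":0.05}
  ]
}}

```text
time_s: 12.3
tcp_pos: [0.597, 0.0875, 0.2556]
eef_rot: [-89.9, 0.1, 95.0]
contact_force: [0.1, 0.4, 0.4]
gripper_width: 0.0499
```

```bash
python3 -c "
from h import *
to([.5969,.0879,.205],95)"; python3 w.py w11
```

```text
t 12.3 tcp [0.597  0.0875 0.2556] [-8.991e+01  7.000e-02  9.499e+01] tx ty tz [0.0005 0.0506 0.    ] turn -0.0 F [0.1 0.4 0.4]
12.3 [0.597  0.0875 0.2556] [-8.991e+01  7.000e-02  9.499e+01]
```

View pics/w11.png

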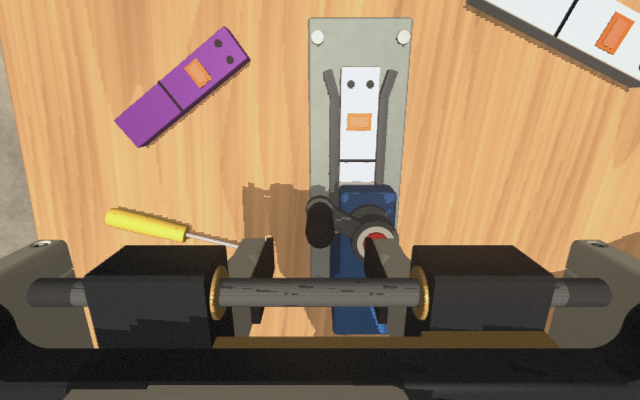

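Request:
{"method": "apply_moves", "body": {
  "deltas": [
    {"tx":0.0,"ty":0.025,"tz":0.0,"turn":0.0,"gripper":0.05},
    {"tx":0.0,"ty":0.048,"tz":0.0,"turn":0.0,"gripper":0.05},
    {"tx":0.0,"ty":0.05,"tz":0.0,"turn":0.0,"gripper":0.05},
    {"tx":0.0,"ty":0.05,"tz":0.0,"turn":0.0,"gripper":0.01},
    {"tx":0.0,"ty":0.05,"tz":0.0,"turn":0.0,"gripper":0.01}
  ]
}}

```text
time_s: 12.85
tcp_pos: [0.5978, 0.0887, 0.208]
eef_rot: [-90.2, -0.0, 95.1]
contact_force: [-0.3, -0.3, 0.1]
gripper_width: 0.039
```

Request:
{"method": "apply_moves", "body": {
  "deltas": [
    {"tx":0.0,"ty":0.0,"tz":0.0,"turn":0.0,"gripper":0.01},
    {"tx":0.0,"ty":0.0,"tz":0.0,"turn":0.0,"gripper":0.01},
    {"tx":0.0,"ty":0.0,"tz":0.0,"turn":0.0,"gripper":0.01}
  ]
}}

```text
time_s: 13.15
tcp_pos: [0.5967, 0.0883, 0.2066]
eef_rot: [-90.0, -0.0, 95.0]
contact_force: [-2.8, 1.3, 4.0]
gripper_width: 0.0183
```

```bash
python3 -c "
from h import *
arc(7.6,5)"
```

```text
ang -24.2 r 49.6 z 0.2066 w 0.0183 F [-2.8  1.3  4. ] tangential 0.0 t 13.15
1 [-0.0057  0.0002  0.0033]
2 [-0.0108  0.0004  0.0076]
3 [-0.0152  0.0006  0.0126]
4 [-0.0189  0.0008  0.018 ]
5 [-0.0219  0.001   0.024 ]
```

Request:
{"method": "apply_moves", "body": {
  "deltas": [
    {"tx":-0.0056,"ty":0.0002,"tz":0.0035,"turn":0.0,"gripper":0.01},
    {"tx":-0.0107,"ty":0.0004,"tz":0.0078,"turn":0.0,"gripper":0.01},
    {"tx":-0.0151,"ty":0.0006,"tz":0.0128,"turn":0.0,"gripper":0.01},
    {"tx":-0.0188,"ty":0.0008,"tz":0.0182,"turn":0.0,"gripper":0.01},
    {"tx":-0.0218,"ty":0.001,"tz":0.0242,"turn":0.0,"gripper":0.01}
  ]
}}

```text
time_s: 13.65
tcp_pos: [0.5763, 0.066, 0.2057]
eef_rot: [-90.3, -0.1, 95.1]
contact_force: [3.7, 6.2, -0.4]
gripper_width: 0.0183
```

```bash
python3 -c "
from h import *
arc(7.6,1)"
```

```text
ang -59.7 r 49.4 z 0.2057 w 0.0183 F [ 3.7  6.2 -0.4] tangential 6.3 t 13.65
1 [-0.003   0.0002  0.0059]
```

The crank went about 35.5° and the tangential force is 6.3 N. I'll let go (no shift this time) and measure.

Request:
{"method": "apply_moves", "body": {
  "deltas": [
    {"tx":0.0,"ty":0.0,"tz":0.0,"turn":0.0,"gripper":0.045},
    {"tx":0.0,"ty":0.0,"tz":0.0,"turn":0.0,"gripper":0.045},
    {"tx":0.0,"ty":0.0,"tz":0.0,"turn":0.0,"gripper":0.045},
    {"tx":0.0,"ty":-0.03,"tz":0.0,"turn":0.0,"gripper":0.045},
    {"tx":0.0,"ty":-0.07,"tz":0.0,"turn":0.0,"gripper":0.045}
  ]
}}

```text
time_s: 14.15
tcp_pos: [0.5733, 0.0638, 0.2733]
eef_rot: [-89.7, 0.1, 95.0]
contact_force: [1.9, 0.1, -0.7]
gripper_width: 0.0446
```

Request:
{"method": "apply_moves", "body": {
  "deltas": [
    {"tx":0.03,"ty":-0.04,"tz":0.01,"turn":0.0,"gripper":0.045},
    {"tx":0.07,"ty":-0.04,"tz":0.02,"turn":0.0,"gripper":0.045},
    {"tx":0.08,"ty":-0.04,"tz":0.02,"turn":0.0,"gripper":0.045},
    {"tx":0.08,"ty":-0.04,"tz":0.02,"turn":0.0,"gripper":0.045},
    {"tx":0.08,"ty":-0.04,"tz":0.02,"turn":0.0,"gripper":0.045}
  ]
}}

```text
time_s: 14.65
tcp_pos: [0.5475, 0.142, 0.3142]
eef_rot: [-89.9, 0.0, 95.1]
contact_force: [1.0, -0.0, 0.2]
gripper_width: 0.0452
```

```bash
python3 w.py w12; python3 tb.py w12; python3 -c "
from h import *
a=cv2.imread('pics/w12.png')[80:240,220:420];cv2.imwrite('pics/w12c.png',cv2.resize(a,None,fx=3.5,fy=3.5,interpolation=2))"
```

```text
14.65 [0.5475 0.142  0.3142] [-8.993e+01  5.000e-02  9.507e+01]
red px 374 centre 317.73262032085563 156.51871657754012 hub px [317.82221744 155.87367794]
z tab 0.1809214470576845 218 z ring 0.17335678717612857 161 std 0.0006886571600150978 0.0007001413802760221
tab joint est 0.008564659881555942
ring centre world [0.551569   0.10783806 0.17707166]
```

View pics/w12c.png

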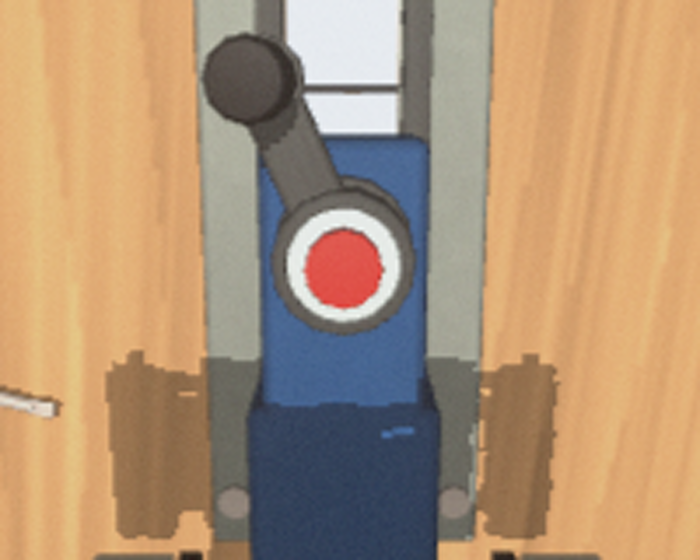

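The tab reads 0.0086, and the turned angle predicts 0.0088. That's past 0.007 and safely short of 0.012. I'll take a repeat depth reading and a last look at the beam and bench.

```bash
for i in 13 14 15; do python3 w.py w$i; python3 tb.py w$i|grep joint; done; python3 - <<'E'
from h import *
for t in("w13","w15"):
    z=np.load(f"pics/{t}.npz");s={k:z[k] for k in("tcp_pos","eef_rot")};im=z["im"].astype(int)
    h=cv2.cvtColor(z["im"],cv2.COLOR_RGB2HSV)
    u0=int(round(proj("wrist",[F(-.14,0,.05)],s)[0,0]));col=im[:,u0].sum(1)/3
    print(proj("wrist",[F(-.14,0,.05)],s),[int(x) for x in col[0:60:1]])
E
python3 w.py s13 scene; python3 w.py t13 top
```

```text
14.7 [0.5476 0.1417 0.3141] [-8.993e+01  5.000e-02  9.503e+01]
tab joint est 0.008569024117144886
14.75 [0.5477 0.1414 0.3142] [-8.993e+01  5.000e-02  9.500e+01]
tab joint est 0.008577413551978885
14.8 [0.5477 0.1414 0.3143] [-8.994e+01  4.000e-02  9.499e+01]
tab joint est 0.008626509767854812
[[318.09993794  17.43958701]] [174, 174, 174, 174, 175, 175, 177, 174, 177, 173, 174, 175, 174, 174, 175, 174, 176, 170, 230, 234, 234, 233, 234, 234, 234, 233, 234, 232, 234, 234, 235, 234, 235, 234, 233, 234, 234, 235, 235, 235, 234, 235, 234, 233, 235, 234, 235, 234, 234, 234, 234, 235, 234, 234, 233, 235, 235, 236, 234, 234]
[[318.14774112  17.71397734]] [174, 173, 171, 171, 175, 175, 175, 174, 173, 173, 173, 172, 173, 174, 172, 174, 177, 141, 226, 234, 235, 235, 234, 234, 234, 234, 235, 234, 234, 234, 234, 235, 233, 233, 234, 235, 235, 234, 235, 234, 234, 234, 233, 234, 234, 236, 235, 236, 233, 232, 235, 234, 235, 234, 234, 233, 235, 234, 233, 234]
14.85 [0.5478 0.1414 0.3144] [-8.995e+01  3.000e-02  9.498e+01]
14.9 [0.5478 0.1415 0.3145] [-8.997e+01  2.000e-02  9.498e+01]
```

View pics/s13.png

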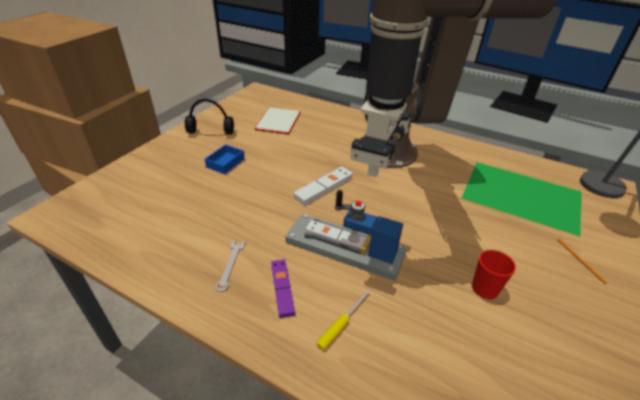

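View pics/w15.png

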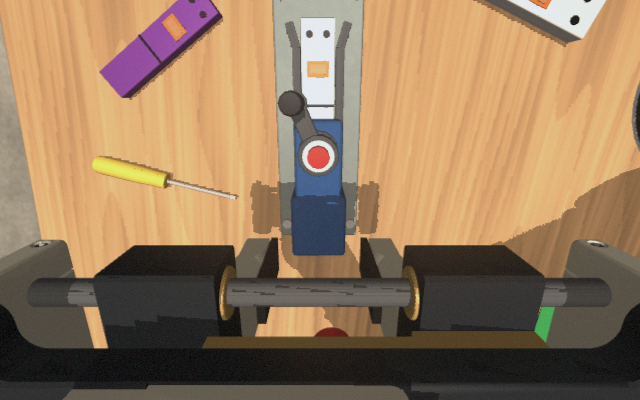

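The beam's butt edge is at row 17.5, exactly where "home" predicts. The tab repeats at 0.0086, the hand is clear above everything and the other objects haven't moved. Handing in.

```bash
python3 -c "
from plant import r
print(r.get_state()['contact_force'],r.get_state()['time_s']);print(r.close_job())"
```

```text
[0.43586092 1.16229231 0.0137403 ] 14.95
the job is handed in; nothing more can be done
None
```

I pushed the beam home against the brass stop, then wound the crank clockwise about 215° in two grips until the red tab had popped out. I let go and handed in at 14.95 s, with the gripper clear above the fixture.

**Last checks:**
- **Beam:** the push force rose to 20 N with the finger stalled. The butt measures -140 to -141 mm on the fixture's x axis, where home is -140. The finger stalled about 3 mm before the point I had worked out from the pad width, but both camera views put the beam home.
- **Tab:** it reads 0.0086 m in four depth frames, and the crank angle predicts 0.0088. That is past 0.007 and short of 0.012.
- **Bystanders:** the cup, tray, screwdriver, spanner and other bars look unmoved in the final pictures.

**A slip:** at the first release I sent a leftover 16 mm shift while the jaws were opening. The knob showed no lasting shift afterwards, so the slip did no harm.

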